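Find the rocking corner of the instrument plate and shim it

TASK

The aluminium plate rocks on one of its four feet. With the fingertips, press down on its corner lugs one after another until you find the one that gives, then press the orange shim tab of that corner's foot (the tab on the robot's side of the lug) down flat and take the hand away. Leave the other three tabs standing, do not grip, lift or shift anything, and leave the cup on the plate and the things around undisturbed.

Things in the scene. Friction and masses are not known exactly. Their poses are not given: they have to be found in the camera images.
- plate: Loose aluminium plate, 1.2 kg, 190 x 120 x 10 mm, with four sideways lugs (256 mm over them). Origin: centre of its underside, 40 mm above the worktop; x away from the robot, y left, z up. One of its four like feet, at a corner that varies and cannot be seen, is low: about 5 N on that lug makes it dip 5 mm (plate tilts 0.04 rad); it springs back when let go. The other lugs do not give.
- mat: Fixed black rubber mat 310 x 300 x 4 mm under the feet; origin at the centre of its underside on the worktop, axes along the plate's
- lug_front_left (a point): Point on the top face of the plate's lug at the corner nearer the robot, on its left, right over its foot; about 50 mm above the worktop. The lug is 44 mm along the plate's x (14 mm of it on the far side of this point, 30 mm on the near side) and its outer edge is 23 mm beyond this point sideways. Press here
- lug_front_right (a point): Point on the top face of the plate's lug at the corner nearer the robot, on its right, right over its foot; about 50 mm above the worktop. The lug is 44 mm along the plate's x (14 mm of it on the far side of this point, 30 mm on the near side) and its outer edge is 23 mm beyond this point sideways. Press here
- lug_rear_left (a point): Point on the top face of the plate's lug at the corner farther from the robot, left, right over its foot; about 50 mm above the worktop. The lug is 44 mm along the plate's x (14 mm of it on the far side of this point, 30 mm on the near side) and its outer edge is 23 mm beyond this point sideways. Press here
- lug_rear_right (a point): Point on the top face of the plate's lug at the corner farther from the robot, right, right over its foot; about 50 mm above the worktop. The lug is 44 mm along the plate's x (14 mm of it on the far side of this point, 30 mm on the near side) and its outer edge is 23 mm beyond this point sideways. Press here
- tab_front_left (a point): Fixed point to press the orange shim tab at the corner nearer the robot, on its left: on its top face once flat, 33 mm from its hinge, 41 mm above the worktop, 68 mm from the lug point towards the robot. The tab is 24 mm wide and ends 15 mm nearer the robot. While it stands (30 degrees), its surface is 20 mm above this point, its tip 28 mm. It yields at about 5 N, stays where left; flat, its nose props the lug
- tab_front_right (a point): Fixed point to press the orange shim tab at the corner nearer the robot, on its right: on its top face once flat, 33 mm from its hinge, 41 mm above the worktop, 68 mm from the lug point towards the robot. The tab is 24 mm wide and ends 15 mm nearer the robot. While it stands (30 degrees), its surface is 20 mm above this point, its tip 28 mm. It yields at about 5 N, stays where left; flat, its nose props the lug
- tab_rear_left (a point): Fixed point to press the orange shim tab at the corner farther from the robot, left: on its top face once flat, 33 mm from its hinge, 41 mm above the worktop, 68 mm from the lug point towards the robot. The tab is 24 mm wide and ends 15 mm nearer the robot. While it stands (30 degrees), its surface is 20 mm above this point, its tip 28 mm. It yields at about 5 N, stays where left; flat, its nose props the lug
- tab_rear_right (a point): Fixed point to press the orange shim tab at the corner farther from the robot, right: on its top face once flat, 33 mm from its hinge, 41 mm above the worktop, 68 mm from the lug point towards the robot. The tab is 24 mm wide and ends 15 mm nearer the robot. While it stands (30 degrees), its surface is 20 mm above this point, its tip 28 mm. It yields at about 5 N, stays where left; flat, its nose props the lug
- loose_foot_shim (a joint): Hinge of the shim tab of the foot that is too low, at whichever corner that is (not told): 0 standing up at 30 degrees, 0.52 rad pressed flat
- firm_shim_1 (a joint): Hinge of the shim tab of one of the three sound feet (at which corner is not told): 0 standing up, 0.52 rad flat
- firm_shim_2 (a joint): Hinge of the shim tab of one of the three sound feet (at which corner is not told): 0 standing up, 0.52 rad flat
- firm_shim_3 (a joint): Hinge of the shim tab of one of the three sound feet (at which corner is not told): 0 standing up, 0.52 rad flat
- cup_centre (a point): Centre of the closed specimen cup with a yellow lid, 64 mm across and 66 mm high, that stands loose on the middle of the plate; stays there
- timer: White bench timer 66 x 66 x 19 mm lying on the worktop to the right; origin under its centre; not to be disturbed
- red_cup_centre (a point): Centre of a closed specimen cup with a red lid, 58 mm across and 66 mm high, standing on the worktop to the right of the plate; not to be disturbed
Mind the look-alikes: they are no part of the job. What is shaped like the part that bears firm_shim_1 but blue is not meant.

How it is judged:
On the way, in this order (a step that is already met when the one before it is completed fails the run):
1. the rocking corner is found: it dips under the fingertips (angle between plate's own z axis and vertical above 0.016 rad and contact force between the fingers and plate above 1 N), for 0.05 s.
2. the shim tab of that corner is pressed flat (value of joint loose_foot_shim above 0.47 rad), for 0.1 s.
At the end, for the whole second after the job is handed in: The low foot's shim tab is flat (within 0.06 rad), the other three tabs still stand (less than 0.2 rad), the plate is level (within 0.012 rad), at rest and within 15 mm of where it was, the cup stands on it within 30 mm of its place, timer and the red-lidded cup are within 20 mm of theirs (value of joint loose_foot_shim above 0.46 rad and value of joint each of firm_shim_1, firm_shim_2, firm_shim_3 below 0.2 rad and angle between plate's own z axis and vertical below 0.012 rad and linear speed of plate below 0.01 m/s and distance of plate from where it was at the start of the episode below 0.015 m and distance of cup_centre from where it was at the start of the episode below 0.03 m and angle between cup_centre's own z axis and vertical below 0.1 rad and distance of each of timer, red_cup_centre from where it was at the start of the episode below 0.02 m); the robot touches nothing.
It fails at once if a tab of a sound foot is pressed down (0.2 rad or more) (value of joint any of firm_shim_1, firm_shim_2, firm_shim_3 above 0.2 rad).
It fails at once if the plate is lifted 8 mm or shifted 15 mm (height (world z) of plate above 0.048 m or distance of plate from where it was at the start of the episode above 0.015 m).
It fails at once if the cup is lifted, shifted 30 mm or tipped (height (world z) of cup_centre above 0.095 m or distance of cup_centre from where it was at the start of the episode above 0.03 m or angle between cup_centre's own z axis and vertical above 0.2 rad).
It fails at once if the timer or the red-lidded cup is moved 20 mm (distance of any of timer, red_cup_centre from where it was at the start of the episode above 0.02 m).
It also fails if it takes over 51 s, if anything falls off the work surface, if the arm or the gripper's body presses on something with over 40 N, if the wrist force passes 120 N, or if a joint passes its speed limit or range.

ROBOT

A 7-joint arm with a two-finger parallel gripper is mounted at the origin on a cart in front of the work surface, level with it; the furniture and walls round the work are solid. World frame = base frame: x ahead of the robot, y to its left, z up, the work surface at z = 0. Lengths are in m, angles in rad, forces in N, time in s.
With the tool pointing down it reaches from about 0.375 to 0.925 m from the base axis. Payload 3.1 kg.
Tool frame: the origin (TCP) lies midway between the tips of the shut fingers; the grasp point (between the pads) lies 19 mm behind it; z points along the fingers, y is the direction in which the jaws open and shut (so a half turn about z gives the same grasp; the last joint's range is limited). The gripper opens to 85 mm and grips with 20 to 120 N. Pads are 22 mm wide; open, the fingers measure 114 mm over their backs; the gripper's body (76 mm by 85 mm) begins 54 mm behind the grasp point. The pads swing forward as they close: fully open they stand 13 mm farther back than shut.
Start: joints at [1.229, 0.383, 0.044, 1.598, -0.018, 1.161, -0.05], TCP at [0.157, -0.631, 0.231] pointing down, gripper open.
Joint ranges: [-2.61, 2.61], [-0.41, 2.15], [-1.48, 1.57], [0, 2.5], [-1.57, 4.71], [0.05, 1.97], [-2.85, 2.85]. Speed limits (rad/s): [2.79, 2.79, 3.14, 3.14, 3.14, 3.14, 3.14].

INTERFACE

Orientations are given as a rotation vector (axis times angle).
In Python, from rig import * gives the robot as it stands.
- The arm moves only by the shell command python3 -m jog 'ROWS' [OPENING] [FORCE]. ROWS is JSON, a list of rows, each an object of numbers: "tx", "ty", "tz": the shift along the tool's x, y, z each as a share of 0.5 m, from -1 to 1; "yaw": the turn about the tool's z as a share of 2 rad, from -1 to 1. In form: [{"tx": .., "ty": .., "tz": .., "yaw": ..}, ...]. A call has exactly 8 rows; each row is the pose to reach, as a shift and turn from the pose commanded when the call began, along the tool's axes at that moment; what a row does not reach only later rows make up. A row lasts 1/10 s, in which the tool goes at most 50 mm and 8.59 degrees, less where a joint would pass 70% of its speed; a pose out of reach is approached as far as the arm can. A call with a number of a shift or a turn outside -1 to 1 is refused whole. A call with a gripper value outside its range is refused whole. OPENING is the gripper's target within -1 to 1 (shut at 1, half-way at 0, fully open at -1), set as the call begins (- or left out, the last holds). The fingers move at their own pace and stop on an object; FORCE is the grip in N (left out, the last holds). Time passes only in rows, so rows that repeat a pose let the fingers close, or fill a call up. It gives the time, the measured TCP pose, the force and the opening at its end, in the units of the state.
- observe(): the state, without advancing time (a new reading comes with each control period).
- capture(name): name is "side" or "top"; returns a dict with "frame" (384x512x3 uint8, red, green, blue), "fx", "fy", "cx", "cy" (pixels), "rvec" (rotation vector, rad) and "tvec" (3), from world to camera coordinates, as OpenCV has them. Camera axes: x right, y down, z forward; pixel columns grow to the right and rows downward; lengths in m; the calibration is good to about 2 mm. A picture is of the moment at which its call begins. There is no depth.
- hand_in(): hands the job in, once; it reports no verdict.
Trained networks look in a picture, given as the dict that the camera call returned (one of the last four; its "shot" number tells which), for a name from the list of things; names that differ only in an ending like _2 or _b are one class to them, and where a whole thing is asked for, a point or a joint stands for the part that bears it (a point fixed in the world has none). Each returns a list of dicts, best first, with "score" (0 to 1); they miss things now and then, are a little off and sometimes report something else, mostly with a low value. They report only what shows in the picture. A call takes as long as a camera call. They do not tell look-alikes from the thing itself.
- outline_of(picture, thing): "region" (384x512 bool, what is visible of it) and "bbox" ([left, top, right, bottom] in pixels, round what is visible of it).
The state is a dict: "time": time; "joint_pos": joint angles; "joint_velocities": joint speeds; "joint_torque": joint torques, N m; "ee_pos": TCP position; "orientation": TCP orientation; "wrist_force": force on the tool from outside, world axes, zero at the start; "moment": the same for the moment, N m; "opening": opening from 0.0 (shut) to 1.0 (fully open).
Only numpy, scipy, OpenCV 4.12 (cv2) and the standard library are available. Lean on these libraries where they do the work, as an engineer would, in place of code of your own. Each camera call takes 0.05 s, during which the arm holds its last target.

## Working session

There is one attempt and no reset: what is moved stays moved. The work goes in short steps, Python scripts to look and compute and a shell command to move; the robot and the scene stay as the last step left them, time stands still between calls to the robot, and variables do not carry over. Pictures are saved under pics/ and viewed, and the job is handed in when it is done.

```bash
ls; mkdir -p pics; python3 - <<'E'
from rig import *
import cv2
print(observe())
for n in("top","side"):
    p=capture(n); cv2.imwrite(f"pics/{n}0.png",p["frame"][:,:,::-1]); print({k:v for k,v in p.items() if k!="frame"})
    for t in("plate","mat","firm_shim_1","timer","red_cup_centre","cup_centre"):
        for o in outline_of(p,t)[:6]: print(n,t,round(o["score"],2),o["bbox"])
E
```

```text
pics
{'time': 0.0, 'joint_pos': array([ 1.2292352 ,  0.38386168,  0.04383035,  1.59960269, -0.01789809,
        1.1612355 , -0.04990823]), 'joint_velocities': array([ 0.00099973,  0.00069647,  0.00222385,  0.00045542, -0.00020716,
       -0.002273  ,  0.00045246]), 'joint_torque': array([-4.53232233e-04, -4.33464074e+01,  1.02419883e+00, -2.49515283e+01,
        1.05315392e-02,  1.13911086e-02, -7.03306512e-06]), 'ee_pos': array([ 0.15664027, -0.62984379,  0.22985661]), 'orientation': array([-3.11562016e+00, -3.81743931e-01,  7.46800539e-04]), 'wrist_force': array([-0.77462786,  0.03869139,  0.24155161]), 'moment': array([ 0.0376182 ,  0.04806728, -0.02443624]), 'opening': 0.9987850776175753}
{'fx': 356.6785075047927, 'fy': 356.6785075047927, 'cx': 252.53482894069597, 'cy': 195.0311123373725, 'rvec': array([ 2.1107479 , -2.14811401,  0.20403639]), 'tvec': array([-0.1646701 ,  0.52940015,  0.93401967]), 'shot': 1}
top plate 0.89 [152.5, 143.0, 249.9, 215.6]
top plate 0.31 [330.6, 196.4, 360.0, 220.2]
top mat 0.8 [145.2, 131.6, 259.4, 244.0]
top mat 0.72 [153.8, 148.2, 249.3, 217.4]
to
[... 428 characters left out ...]
op cup_centre 0.66 [145.9, 132.7, 257.9, 243.7]
top cup_centre 0.56 [192.9, 155.6, 213.2, 179.5]
{'fx': 372.7630942915866, 'fy': 372.7630942915866, 'cx': 262.590803959062, 'cy': 195.63461979135172, 'rvec': array([ 0.38563073, -2.71551194,  1.27512638]), 'tvec': array([0.46500998, 0.2775131 , 0.67403887]), 'shot': 2}
side plate 0.85 [158.0, 206.1, 286.8, 319.9]
side plate 0.22 [127.4, 208.1, 317.7, 355.4]
side mat 0.56 [128.3, 207.9, 315.8, 354.3]
side firm_shim_1 0.81 [245.3, 305.8, 274.9, 319.2]
side firm_shim_1 0.63 [284.3, 227.7, 307.8, 242.0]
side timer 0.77 [288.7, 156.4, 311.7, 172.1]
side red_cup_centre 0.7 [257.4, 147.3, 277.3, 174.4]
side cup_centre 0.83 [204.4, 214.3, 231.9, 255.5]
```

```bash
python3 - <<'E'
import cv2
a=cv2.imread("pics/top0.png"); cv2.imwrite("pics/top0c.png",cv2.resize(a[120:290,120:380],None,fx=3,fy=3,interpolation=cv2.INTER_CUBIC))
a=cv2.imread("pics/side0.png"); cv2.imwrite("pics/side0c.png",cv2.resize(a[130:370,100:360],None,fx=2.5,fy=2.5,interpolation=cv2.INTER_CUBIC))
E
```

```text
(no output)
```

View pics/top0c.png

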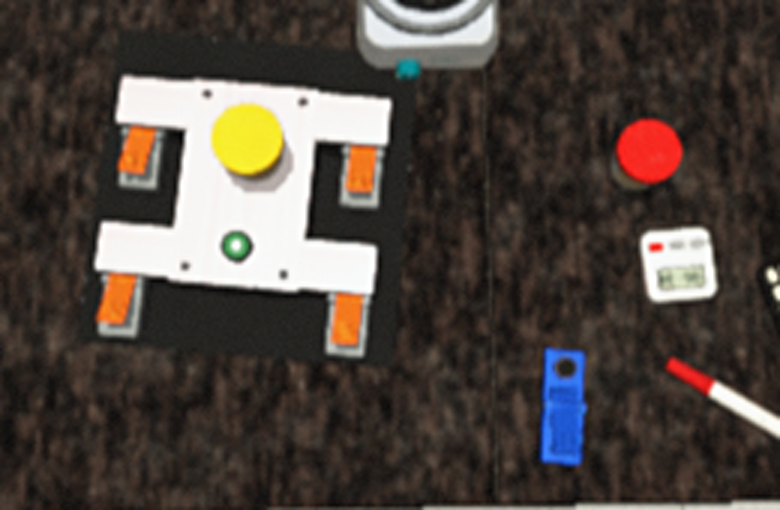

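View pics/side0c.png

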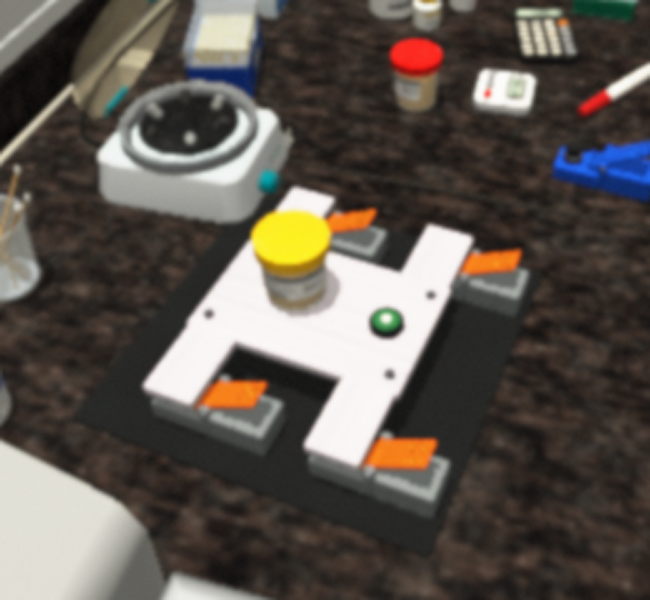

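View pics/top0.png

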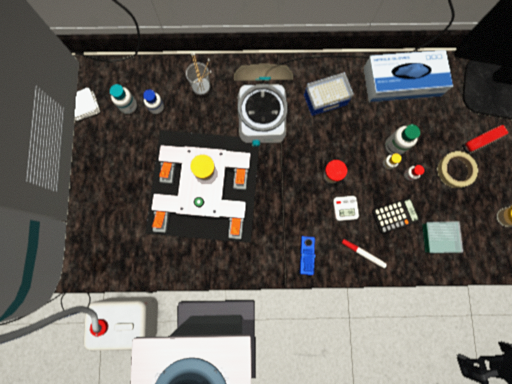

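```bash
cat > h.py <<'E'
import numpy as np,cv2
from scipy.optimize import least_squares
def unproj(p,uv,z):
    R,_=cv2.Rodrigues(np.array(p["rvec"])); t=np.array(p["tvec"])
    d=R.T@np.array([(uv[0]-p["cx"])/p["fx"],(uv[1]-p["cy"])/p["fy"],1]); c=-R.T@t
    return c+d*(z-c[2])/d[2]
def proj(p,X):
    K=np.array([[p["fx"],0,p["cx"]],[0,p["fy"],p["cy"]],[0,0,1.]])
    return cv2.projectPoints(np.array(X,float).reshape(-1,1,3),np.array(p["rvec"]),np.array(p["tvec"]),K,None)[0].reshape(-1,2)
E
python3 - <<'E'
from rig import *
from h import *
T=capture("top");S=capture("side")
top={'RLf':(121,76),'RLn':(117,122),'RRf':(391,98),'RRn':(387,144),'FLf':(99,222),'FLn':(95,268),'FRf':(377,244),'FRn':(374,292)}
side={'RRf':(297,188),'FRf':(434,225),'FRn':(474,237),'RLf':(145,387),'RLn':(197,404),'FLf':(307,446),'FLn':(359,464),'RRn':(335,201)}
top={k:((u+.5)/3+119.5,(v+.5)/3+119.5) for k,(u,v) in top.items()}
side={k:((u+.5)/2.5+99.5,(v+.5)/2.5+129.5) for k,(u,v) in side.items()}
for k in top: print(k,unproj(T,top[k],.05).round(4),unproj(S,side[k],.05).round(4) if k in side else '')
def model(q):
    x,y,a,xr,xf=q;c,s=np.cos(a),np.sin(a);o={}
    for k in top:
        lx=(xr if k[0]=='R' else xf)+(.022 if k[2]=='f' else -.022); ly=.128 if k[1]=='L' else -.128
        o[k]=[x+c*lx-s*ly,y+s*lx+c*ly,.05]
    return o
def res(q):
    o=model(q); return np.concatenate([(proj(T,o[k])[0]-top[k]) for k in top]+[(proj(S,o[k])[0]-side[k]) for k in side]+[[(q[3]+q[4])*300]])
r=least_squares(res,[.6,0,0,.08,-.08]); print(r.x, r.fun.round(1))
x,y,a,xr,xf=r.x;c,s=np.cos(a),np.sin(a)
pts={}
for n,lx,ly in(('FL',xf,1),('FR',xf,-1),('RL',xr,1),('RR',xr,-1)):
    for w,dx,z in(('lug',.008,.05),('tab',.008-.068,.061)):
        X,Y=lx+dx,ly*.105; P=[x+c*X-s*Y,y+s*X+c*Y,z]; print(n,w,np.round(P,4),proj(T,P).round(1)[0],proj(S,P).round(1)[0])
        pts[n+w]=P
import json; json.dump(dict(pts=pts,yaw=a),open('pts.json','w'))
for n,p in(('top',T),('side',S)):
    im=cv2.resize(p["frame"][:,:,::-1].copy(),None,fx=3,fy=3)
    for P in list(pts.values())+list(model(r.x).values()):
        u=proj(p,P)[0]; cv2.circle(im,tuple(int(v*3+1) for v in u),3,(255,0,255),-1)
    cv2.imwrite(f'pics/fit_{n}.png', im[360:860,360:860] if n=='top' else im[540:1080,360:1000])
E
```

```text
RLf [0.6742 0.0845 0.05  ] [0.6704 0.0859 0.05  ]
RLn [0.6294 0.087  0.05  ] [0.6248 0.0891 0.05  ]
RRf [ 0.6486 -0.169   0.05  ] [ 0.6428 -0.1657  0.05  ]
RRn [ 0.6041 -0.1645  0.05  ] [ 0.6013 -0.1582  0.05  ]
FLf [0.5347 0.1006 0.05  ] [0.5314 0.1001 0.05  ]
FLn [0.4922 0.1029 0.05  ] [0.4903 0.1036 0.05  ]
FRf [ 0.5099 -0.1539  0.05  ] [ 0.5024 -0.1525  0.05  ]
FRn [ 0.4658 -0.1505  0.05  ] [ 0.4633 -0.1473  0.05  ]
[ 0.56754636 -0.03236848 -0.10138242  0.06947235 -0.06947235] [-0.4  0.9 -1.2  0.6  0.   1.   0.   0.8  0.3  0.5 -0.5  1.   0.4  0.9
 -0.   0.8 -0.6 -1.1 -1.8 -1.1  0.2 -0.9 -0.5 -0.2 -1.7  0.1 -0.9 -0.4
  0.3  0.4  0.7 -1.7  0. ]
FL lug [0.517  0.0783 0.05  ] [160.6 199.9] [233.9 300.2]
FL tab [0.4494 0.0852 0.061 ] [156.3 224.1] [268.1 308.7]
FR lug [ 0.4958 -0.1306  0.05  ] [236.9 206.2] [273.7 226.7]
FR tab [ 0.4281 -0.1237  0.061 ] [234.4 230.7] [302.8 231.2]
RL lug [0.6552 0.0643 0.05  ] [167.  151.3] [170.  277.6]
RL tab [0.5876 0.0711 0.061 ] [163.  173.8] [199.8 284.8]
RR lug [ 0.634  -0.1447  0.05  ] [241.4 157.5] [218.8 211.2]
RR tab [ 0.5663 -0.1378  0.061 ] [239.1 180.2] [244.9 215.1]
```

View pics/fit_top.png

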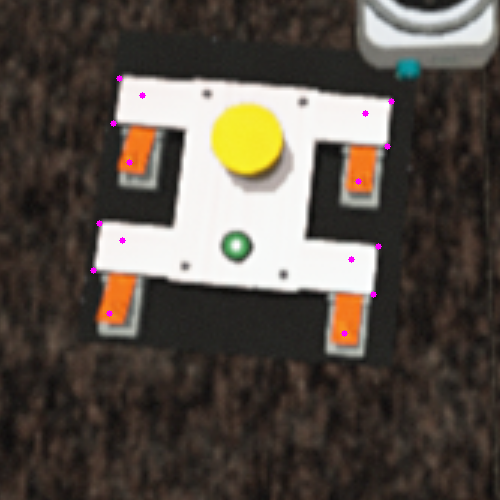

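View pics/fit_side.png

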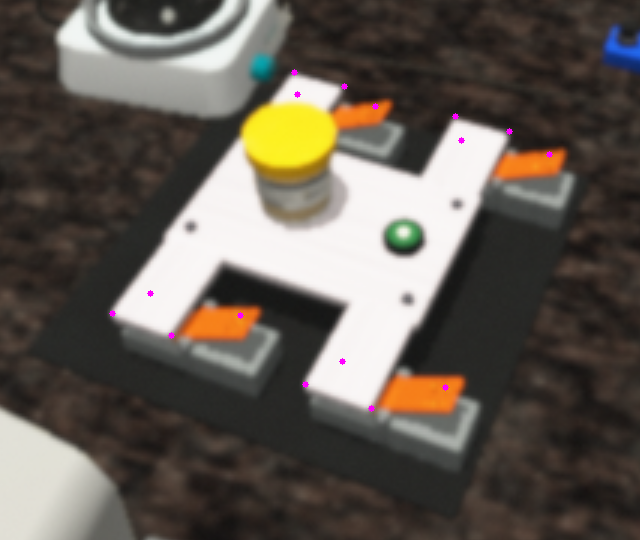

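Both views show the plate with four orange tabs (top px ≈ (158,221), (235,225), (167,171), (240,176)). The blue look-alike at (307,256) is off the mat. The model points land on the lugs and tabs, so the fit is usable.

```bash
cat > g.py <<'E'
import sys,json
from rig import *
from h import *
d=json.load(open('pts.json'));a=d['yaw']
s=observe(); R=cv2.Rodrigues(np.array(s['orientation']))[0]
P=np.array(d['pts'][sys.argv[1]]); P[2]=float(sys.argv[2])
u=(R.T@(P-s['ee_pos']))/.5
print('t',s['time'],'share',u.round(4),'yaw',round(-(a-np.arctan2(R[1,0],R[0,0]))/2,4),'tilt z',R[:,2].round(3),'F',s['wrist_force'].round(2))
E
python3 g.py FRlug 0.15
```

```text
t 0.8 share [ 0.8991 -0.8072  0.1626] yaw 0.1726 tilt z [ 0. -0. -1.] F [ 0.59 -0.39  0.82]
```

```bash
python3 -m jog '[{"tx":0.07,"ty":-0.06,"tz":0,"yaw":0.02},{"tx":0.14,"ty":-0.12,"tz":0,"yaw":0.04},{"tx":0.21,"ty":-0.18,"tz":0,"yaw":0.06},{"tx":0.28,"ty":-0.25,"tz":0,"yaw":0.09},{"tx":0.35,"ty":-0.31,"tz":0,"yaw":0.11},{"tx":0.42,"ty":-0.37,"tz":0,"yaw":0.13},{"tx":0.49,"ty":-0.44,"tz":0,"yaw":0.15},{"tx":0.56,"ty":-0.5,"tz":0,"yaw":0.1726}]' 1; python3 g.py FRlug 0.12
```

```text
time: 1.6
ee_pos: [0.3691, -0.3185, 0.2316]
orientation: [3.137, -0.162, 0.001]
wrist_force: [1.0, 0.1, -0.2]
opening: -0.003
t 1.6 share [ 0.2133 -0.3999  0.2232] yaw -0.0008 tilt z [ 0.001 -0.    -1.   ] F [ 1.03  0.1  -0.24]
```

```bash
python3 -m jog '[{"tx":0.04,"ty":-0.08,"tz":0},{"tx":0.085,"ty":-0.16,"tz":0},{"tx":0.13,"ty":-0.24,"tz":0.02},{"tx":0.17,"ty":-0.32,"tz":0.06},{"tx":0.2133,"ty":-0.4,"tz":0.12},{"tx":0.2133,"ty":-0.4,"tz":0.19},{"tx":0.2133,"ty":-0.4,"tz":0.25},{"tx":0.2133,"ty":-0.4,"tz":0.28}]' 1; python3 g.py FRlug 0.052
```

```text
t 1.6 share [ 0.2133 -0.4     0.3592] yaw -0.0008 tilt z [ 0.001 -0.    -1.   ] F [ 1.03  0.1  -0.24]invalid input
```

```bash
python3 -m jog '[{"tx":0.04,"ty":-0.08,"tz":0,"yaw":0},{"tx":0.085,"ty":-0.16,"tz":0,"yaw":0},{"tx":0.13,"ty":-0.24,"tz":0.02,"yaw":0},{"tx":0.17,"ty":-0.32,"tz":0.06,"yaw":0},{"tx":0.2133,"ty":-0.4,"tz":0.12,"yaw":0},{"tx":0.2133,"ty":-0.4,"tz":0.19,"yaw":0},{"tx":0.2133,"ty":-0.4,"tz":0.25,"yaw":0},{"tx":0.2133,"ty":-0.4,"tz":0.28,"yaw":0}]' 1; python3 g.py FRlug 0.052
```

```text
time: 2.4
ee_pos: [0.4928, -0.1312, 0.0885]
orientation: [-3.136, 0.156, 0.007]
wrist_force: [-0.6, 0.1, -0.1]
opening: 0.001
t 2.4 share [ 0.0061 -0.0016  0.073 ] yaw 0.0009 tilt z [-0.004  0.001 -1.   ] F [-0.57  0.08 -0.08]
```

```bash
python3 -m jog '[{"tx":0,"ty":0,"tz":0.02,"yaw":0},{"tx":0,"ty":0,"tz":0.04,"yaw":0},{"tx":0,"ty":0,"tz":0.055,"yaw":0},{"tx":0,"ty":0,"tz":0.065,"yaw":0},{"tx":0,"ty":0,"tz":0.068,"yaw":0},{"tx":0,"ty":0,"tz":0.068,"yaw":0},{"tx":0,"ty":0,"tz":0.068,"yaw":0},{"tx":0,"ty":0,"tz":0.068,"yaw":0}]' 1; python3 g.py FRlug 0.05
```

```text
time: 3.2
ee_pos: [0.4951, -0.1325, 0.0578]
orientation: [3.137, -0.159, 0.002]
wrist_force: [0.3, -0.3, -0.4]
opening: 0.001
t 3.2 share [ 0.001  -0.0039  0.0156] yaw -0.0 tilt z [ 0.001 -0.    -1.   ] F [ 0.3  -0.34 -0.37]
```

```bash
python3 -m jog '[{"tx":0,"ty":-0.003,"tz":0.006,"yaw":0},{"tx":0,"ty":-0.003,"tz":0.012,"yaw":0},{"tx":0,"ty":-0.003,"tz":0.015,"yaw":0},{"tx":0,"ty":-0.003,"tz":0.017,"yaw":0},{"tx":0,"ty":-0.003,"tz":0.019,"yaw":0},{"tx":0,"ty":-0.003,"tz":0.02,"yaw":0},{"tx":0,"ty":-0.003,"tz":0.021,"yaw":0},{"tx":0,"ty":-0.003,"tz":0.021,"yaw":0}]' 1; python3 g.py FRlug 0.05
```

```text
time: 4.0
ee_pos: [0.4947, -0.1307, 0.05]
orientation: [3.136, -0.159, -0.004]
wrist_force: [-8.9, 2.1, 24.0]
opening: -0.001
t 4.0 share [ 0.0021 -0.0004 -0.0001] yaw -0.0 tilt z [-0.002 -0.001 -1.   ] F [-8.87  2.08 24.02]
```

FR is firm: 24 N at z = 0.050 and no dip. Next is RR.

```bash
python3 -m jog '[{"tx":0,"ty":0,"tz":-0.03,"yaw":0},{"tx":0,"ty":0,"tz":-0.09,"yaw":0},{"tx":0.05,"ty":0,"tz":-0.11,"yaw":0},{"tx":0.13,"ty":0,"tz":-0.11,"yaw":0},{"tx":0.21,"ty":0,"tz":-0.11,"yaw":0},{"tx":0.278,"ty":0,"tz":-0.11,"yaw":0},{"tx":0.278,"ty":0,"tz":-0.06,"yaw":0},{"tx":0.278,"ty":0,"tz":-0.02,"yaw":0}]' 1; python3 g.py RRlug 0.05
```

```text
time: 4.8
ee_pos: [0.6348, -0.1449, 0.0564]
orientation: [-3.137, 0.159, -0.003]
wrist_force: [-1.1, -0.3, -0.9]
opening: 0.001
t 4.8 share [-0.0017 -0.0003  0.0128] yaw 0.0001 tilt z [ 0.002  0.    -1.   ] F [-1.11 -0.28 -0.9 ]
```

```bash
python3 -m jog '[{"tx":0,"ty":0,"tz":0.005,"yaw":0},{"tx":0,"ty":0,"tz":0.01,"yaw":0},{"tx":0,"ty":0,"tz":0.014,"yaw":0},{"tx":0,"ty":0,"tz":0.016,"yaw":0},{"tx":0,"ty":0,"tz":0.018,"yaw":0},{"tx":0,"ty":0,"tz":0.019,"yaw":0},{"tx":0,"ty":0,"tz":0.02,"yaw":0},{"tx":0,"ty":0,"tz":0.02,"yaw":0}]' 1; python3 g.py RRlug 0.05
```

```text
time: 5.6
ee_pos: [0.6339, -0.1451, 0.0502]
orientation: [3.137, -0.159, 0.002]
wrist_force: [-3.8, 0.8, 9.9]
opening: -0.003
t 5.6 share [ 0.0002 -0.001   0.0003] yaw -0.0001 tilt z [ 0.001 -0.001 -1.   ] F [-3.79  0.75  9.9 ]
```

RR is firm too: 9.9 N at z = 0.0502. Next is RL, passing high over the cup.

```bash
python3 -m jog '[{"tx":0,"ty":0,"tz":-0.06,"yaw":0},{"tx":0,"ty":0,"tz":-0.15,"yaw":0},{"tx":0,"ty":0,"tz":-0.24,"yaw":0},{"tx":0,"ty":-0.04,"tz":-0.28,"yaw":0},{"tx":0,"ty":-0.13,"tz":-0.28,"yaw":0},{"tx":0,"ty":-0.22,"tz":-0.28,"yaw":0},{"tx":0,"ty":-0.31,"tz":-0.28,"yaw":0},{"tx":0,"ty":-0.4,"tz":-0.28,"yaw":0}]' 1; python3 g.py RLlug 0.05
```

```text
time: 6.4
ee_pos: [0.6537, 0.0556, 0.1881]
orientation: [-3.137, 0.16, -0.004]
wrist_force: [0.9, 0.8, -1.1]
opening: 0.001
t 6.4 share [ 0.0007 -0.0175  0.2762] yaw -0.0002 tilt z [ 0.002 -0.    -1.   ] F [ 0.94  0.78 -1.12]
```

```bash
python3 -m jog '[{"tx":0,"ty":-0.02,"tz":0.03,"yaw":0},{"tx":0,"ty":-0.02,"tz":0.1,"yaw":0},{"tx":0,"ty":-0.02,"tz":0.18,"yaw":0},{"tx":0,"ty":-0.02,"tz":0.24,"yaw":0},{"tx":0,"ty":-0.02,"tz":0.26,"yaw":0},{"tx":0,"ty":-0.02,"tz":0.26,"yaw":0},{"tx":0,"ty":-0.02,"tz":0.26,"yaw":0},{"tx":0,"ty":-0.02,"tz":0.26,"yaw":0}]' 1; python3 g.py RLlug 0.05
```

```text
time: 7.2
ee_pos: [0.6565, 0.0642, 0.0595]
orientation: [-3.137, 0.16, -0.008]
wrist_force: [0.3, -0.2, -0.1]
opening: -0.004
t 7.2 share [-0.0026  0.0003  0.019 ] yaw -0.0001 tilt z [ 0.005  0.001 -1.   ] F [ 0.31 -0.15 -0.12]
```

```bash
python3 -m jog '[{"tx":-0.002,"ty":0,"tz":0.007,"yaw":0},{"tx":-0.002,"ty":0,"tz":0.014,"yaw":0},{"tx":-0.002,"ty":0,"tz":0.018,"yaw":0},{"tx":-0.002,"ty":0,"tz":0.02,"yaw":0},{"tx":-0.002,"ty":0,"tz":0.022,"yaw":0},{"tx":-0.002,"ty":0,"tz":0.024,"yaw":0},{"tx":-0.002,"ty":0,"tz":0.025,"yaw":0},{"tx":-0.002,"ty":0,"tz":0.025,"yaw":0}]' 1; python3 g.py RLlug 0.05
```

```text
time: 8.0
ee_pos: [0.6544, 0.0644, 0.0459]
orientation: [-3.137, 0.159, -0.003]
wrist_force: [-1.3, -0.0, 6.1]
opening: -0.001
t 8.0 share [ 0.0018  0.     -0.0083] yaw 0.0001 tilt z [ 0.002  0.    -1.   ] F [-1.3  -0.04  6.15]
```

RL gives: z = 0.0459 at 6 N, about 4 mm below the firm level. I'll push a little further and check in the picture.

```bash
python3 -m jog '[{"tx":0,"ty":0,"tz":0.002,"yaw":0},{"tx":0,"ty":0,"tz":0.003,"yaw":0},{"tx":0,"ty":0,"tz":0.003,"yaw":0},{"tx":0,"ty":0,"tz":0.003,"yaw":0},{"tx":0,"ty":0,"tz":0.003,"yaw":0},{"tx":0,"ty":0,"tz":0.003,"yaw":0},{"tx":0,"ty":0,"tz":0.003,"yaw":0},{"tx":0,"ty":0,"tz":0.003,"yaw":0}]' 1; python3 - <<'E'
from rig import *
from h import *
p=capture("side"); a=p["frame"][:,:,::-1]; b=cv2.imread("pics/side0.png")
f=lambda i:cv2.resize(i[130:370,100:360],None,fx=1.5,fy=1.5,interpolation=cv2.INTER_CUBIC)
cv2.imwrite("pics/press.png",np.hstack([f(b),f(a)]))
E
python3 g.py RLtab 0.12
```

```text
time: 8.8
ee_pos: [0.6544, 0.0643, 0.0456]
orientation: [3.137, -0.159, 0.003]
wrist_force: [-3.2, -0.7, 11.1]
opening: -0.003
t 8.85 share [-0.1341 -0.     -0.149 ] yaw -0.0 tilt z [ 0.002 -0.    -1.   ] F [-2.93 -0.79 11.37]
```

View pics/press.png

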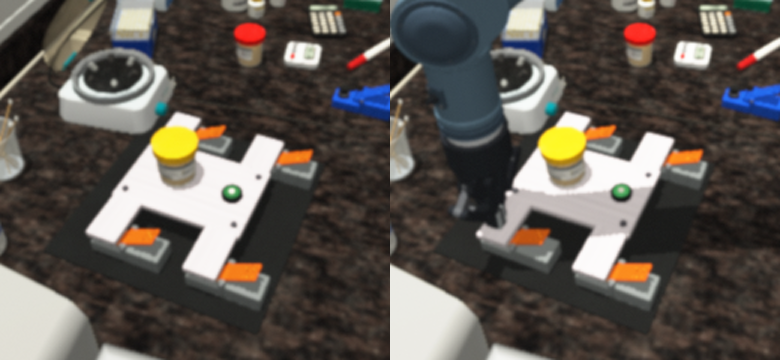

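The side view shows the fingertips on the rear-left lug at about (485,225) in the right panel, with the lug lowered and everything else unchanged. RL is the rocking corner, and its tab is the orange one at about (530,237).

```bash
python3 -m jog '[{"tx":0,"ty":0,"tz":-0.02,"yaw":0},{"tx":0,"ty":0,"tz":-0.09,"yaw":0},{"tx":-0.03,"ty":0,"tz":-0.15,"yaw":0},{"tx":-0.09,"ty":0.005,"tz":-0.15,"yaw":0},{"tx":-0.134,"ty":0.005,"tz":-0.14,"yaw":0},{"tx":-0.134,"ty":0.005,"tz":-0.1,"yaw":0},{"tx":-0.134,"ty":0.005,"tz":-0.07,"yaw":0},{"tx":-0.134,"ty":0.005,"tz":-0.07,"yaw":0}]' 1; python3 g.py RLtab 0.041;python3 - <<'E'
from rig import *
from h import *
f=lambda i:cv2.resize(i,None,fx=3,fy=3,interpolation=cv2.INTER_CUBIC)
a=capture("top")["frame"][120:250,130:270,::-1];b=capture("side")["frame"][220:350,130:260,::-1]
cv2.imwrite("pics/tab.png",np.hstack([f(a),f(b)]))
E
```

```text
time: 9.65
ee_pos: [0.584, 0.0676, 0.0749]
orientation: [3.136, -0.159, -0.009]
wrist_force: [-0.5, 0.3, -0.9]
opening: 0.006
t 9.65 share [ 0.0068 -0.0079  0.0678] yaw -0.0001 tilt z [-0.006 -0.001 -1.   ] F [-0.52  0.33 -0.92]
```

View pics/tab.png

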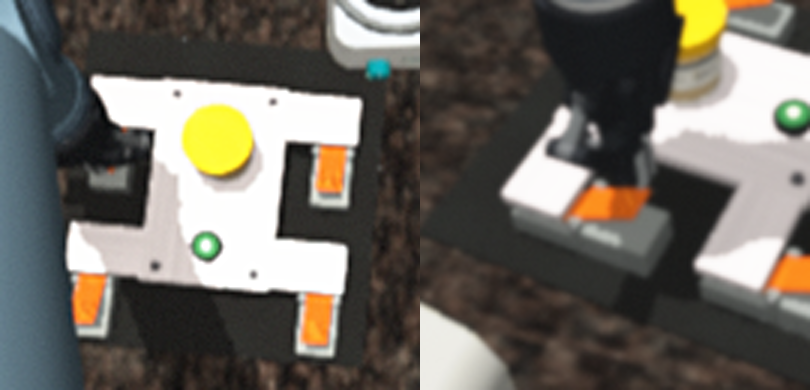

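```bash
python3 -m jog '[{"tx":0,"ty":-0.003,"tz":0.01,"yaw":0},{"tx":0,"ty":-0.003,"tz":0.02,"yaw":0},{"tx":0,"ty":-0.003,"tz":0.03,"yaw":0},{"tx":0,"ty":-0.003,"tz":0.04,"yaw":0},{"tx":0,"ty":-0.003,"tz":0.05,"yaw":0},{"tx":0,"ty":-0.003,"tz":0.06,"yaw":0},{"tx":0,"ty":-0.003,"tz":0.066,"yaw":0},{"tx":0,"ty":-0.003,"tz":0.07,"yaw":0}]' 1; python3 g.py RLtab 0.041
```

```text
time: 10.55
ee_pos: [0.5864, 0.0701, 0.0426]
orientation: [-3.137, 0.159, 0.0]
wrist_force: [-2.4, -0.1, 3.9]
opening: -0.002
t 10.55 share [ 0.0022 -0.0023  0.0032] yaw 0.0002 tilt z [-0.  0. -1.] F [-2.39 -0.13  3.93]
```

```bash
python3 -m jog '[{"tx":0,"ty":0,"tz":0.002,"yaw":0},{"tx":0,"ty":0,"tz":0.004,"yaw":0},{"tx":0,"ty":0,"tz":0.006,"yaw":0},{"tx":0,"ty":0,"tz":0.008,"yaw":0},{"tx":0,"ty":0,"tz":0.009,"yaw":0},{"tx":0,"ty":0,"tz":0.01,"yaw":0},{"tx":0,"ty":0,"tz":0.01,"yaw":0},{"tx":0,"ty":0,"tz":0.01,"yaw":0}]' 1; python3 g.py RLtab 0.041
```

```text
time: 11.35
ee_pos: [0.5871, 0.0697, 0.0377]
orientation: [-3.137, 0.159, -0.002]
wrist_force: [-0.6, 0.0, 0.6]
opening: -0.0
t 11.35 share [ 0.0007 -0.003  -0.0066] yaw 0.0 tilt z [ 0.001  0.    -1.   ] F [-0.57  0.04  0.58]
```

```bash
python3 - <<'E'
from rig import *
from h import *
f=lambda i:cv2.resize(i,None,fx=3,fy=3,interpolation=cv2.INTER_CUBIC)
a=capture("top")["frame"][120:250,130:270,::-1];b=capture("side")["frame"][220:350,130:260,::-1]
cv2.imwrite("pics/tab2.png",np.hstack([f(a),f(b)])); print(observe()['wrist_force'])
E
```

```text
[ 0.03099106  0.30825988 -0.56676524]
```

View pics/tab2.png

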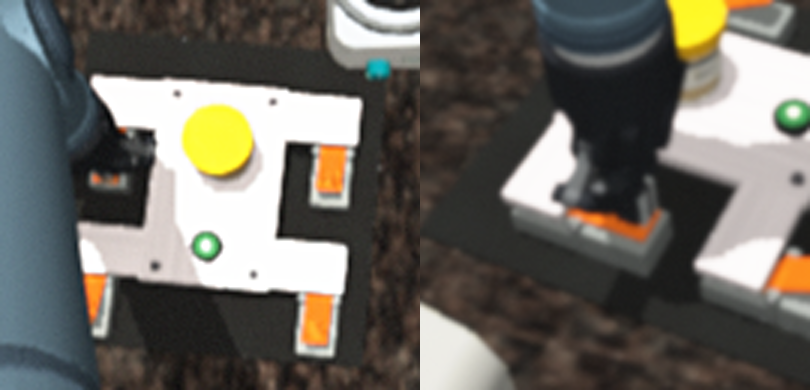

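```bash
python3 -m jog '[{"tx":0,"ty":0,"tz":0.002,"yaw":0},{"tx":0,"ty":0,"tz":0.004,"yaw":0},{"tx":0,"ty":0,"tz":0.006,"yaw":0},{"tx":0,"ty":0,"tz":0.007,"yaw":0},{"tx":0,"ty":0,"tz":0.007,"yaw":0},{"tx":0,"ty":0,"tz":0.007,"yaw":0},{"tx":0,"ty":0,"tz":0.007,"yaw":0},{"tx":0,"ty":0,"tz":0.007,"yaw":0}]' 1; python3 g.py RLtab 0.041
```

```text
time: 12.25
ee_pos: [0.5873, 0.0696, 0.0368]
orientation: [3.136, -0.16, 0.001]
wrist_force: [-6.0, -0.9, 14.4]
opening: -0.003
t 12.25 share [ 0.0002 -0.0032 -0.0084] yaw -0.0002 tilt z [ 0.001 -0.001 -1.   ] F [-6.01 -0.91 14.42]
```

```bash
python3 -m jog '[{"tx":0,"ty":0,"tz":-0.02,"yaw":0},{"tx":0,"ty":0,"tz":-0.08,"yaw":0},{"tx":0,"ty":0,"tz":-0.16,"yaw":0},{"tx":0,"ty":0,"tz":-0.24,"yaw":0},{"tx":0,"ty":-0.1,"tz":-0.28,"yaw":0},{"tx":0,"ty":-0.2,"tz":-0.3,"yaw":0},{"tx":0,"ty":-0.3,"tz":-0.3,"yaw":0},{"tx":0,"ty":-0.3,"tz":-0.3,"yaw":0}]' 1; python3 - <<'E'
from rig import *
from h import *
f=lambda i:cv2.resize(i,None,fx=3,fy=3,interpolation=cv2.INTER_CUBIC)
a=capture("top")["frame"][120:250,130:270,::-1];b=capture("side")["frame"][200:330,130:260,::-1]
cv2.imwrite("pics/tab3.png",np.hstack([f(a),f(b)])); print(observe()['wrist_force'])
E
```

```text
time: 13.05
ee_pos: [0.6003, 0.2304, 0.186]
orientation: [-3.13, 0.14, -0.003]
wrist_force: [-1.8, 1.6, -0.9]
opening: 0.002
[-0.12400172 -0.38783985 -0.37520266]
```

View pics/tab3.png

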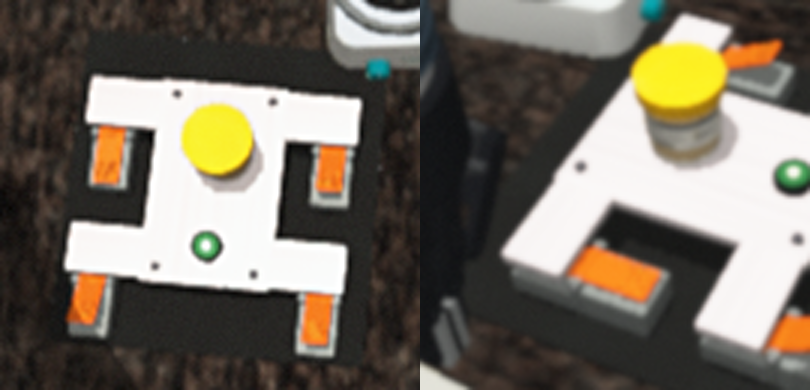

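```bash
python3 - <<'E'
from rig import *
from h import *
import json
d=json.load(open('pts.json'));a=d['yaw'];c,s=np.cos(a),np.sin(a);ex=np.array([c,s,0]);ey=np.array([-s,c,0])
L=np.array(d['pts']['RLlug']);out=[]
for n,(r0,r1,c0,c1) in(("top",(160,190,155,185)),("side",(275,315,175,215))):
  p=capture(n)
  for q in (0.52,0.42):
    im=cv2.resize(p["frame"][:,:,::-1],None,fx=8,fy=8,interpolation=cv2.INTER_CUBIC)
    th=0.52-q; H=L-ex*.035; H[2]=.041
    P=[H+ey*w-ex*l*np.cos(th)+np.array([0,0,l*np.sin(th)]) for w,l in((.012,0),(.012,.048),(-.012,.048),(-.012,0))]
    u=((proj(p,P)+.5)*8).astype(int); cv2.polylines(im,[u.reshape(-1,1,2)],True,(255,0,0),1)
    out.append(cv2.resize(im[r0*8:r1*8,c0*8:c1*8],(300,300)))
cv2.imwrite("pics/ov.png",np.vstack([np.hstack(out[:2]),np.hstack(out[2:])]))
E
```

```text
(no output)
```

View pics/ov.png

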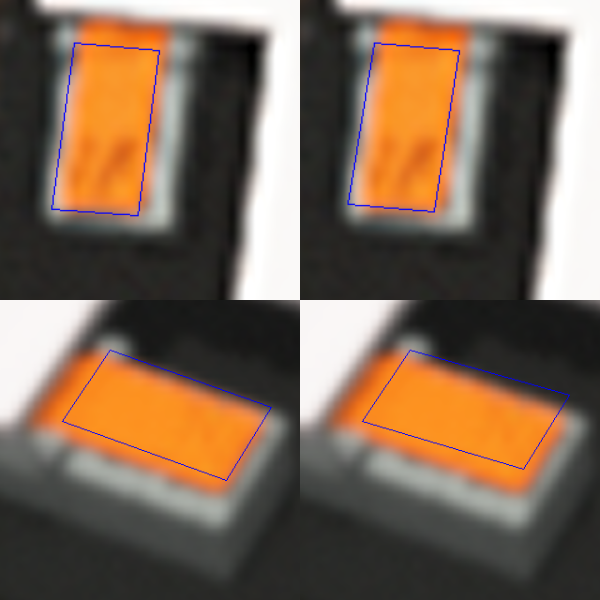

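```bash
python3 - <<'E'
from rig import *
s=observe(); print(s['time'],s['ee_pos'],abs(s['joint_velocities']).max(),s['wrist_force'])
print(hand_in())
E
```

```text
13.25 [0.6019338  0.21717237 0.18353814] 0.02582215531323538 [-0.44394018 -0.97622755 -0.50144266]
the job is handed in; nothing more can be done
None
```

I found the rocking corner at the rear left, pressed its orange tab down flat, moved the hand clear and handed the job in at 13.25 s. The hand-in gives no verdict.

- **Finding the corner:** The front-right lug (24 N) and rear-right lug (10 N) held firm at 50 mm. The rear-left lug dipped about 4 mm under 6 N, which the side picture showed too. I did not press the front-left lug, since only one corner rocks.
- **Pressing the tab:** I pressed the rear-left tab until it stopped hard at 14 N. The fingertips were then at 36.8 mm, about 4 mm lower than the 41 mm given for a flat tab. I did not find out why.
- **Last pictures:** The tab's outline matches a fully flat tab better than one 0.1 rad short, with my drawn outline about 2 mm off. The other three tabs were standing, the plate and its cup looked unchanged, and the hand touched nothing. The timer and red-lidded cup were outside those last crops. They looked undisturbed in the picture taken during the press, and no later move went near them.
- **Not checked:** I did not press the rear-left lug again afterwards, so I have no force reading showing that the plate no longer rocks.

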